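# Raise the transfer-lane barrier and pass the tin through

### The arm

A 7-joint arm with a two-finger parallel gripper is mounted at the origin on the work surface; the furniture and walls round the work are solid. World frame = base frame: x ahead of the robot, y to its left, z up, the work surface at z = 0. Lengths are in mm, angles in rad, forces in N, time in s.
With the tool pointing down it reaches from about 425 to 950 mm from the base axis. Payload 4.7 kg.
Tool frame: the origin (TCP) lies midway between the tips of the shut fingers; the grasp point (between the pads) lies 19 mm behind it (grip_depth is the distance from the TCP to the grasp point, in mm); z points along the fingers, y is the line along which they close (so a half turn about z gives the same grasp; the last joint's range is limited). The gripper opens to 87 mm and grips with 3 to 60 N. Pads are 19 mm wide; open, the fingers measure 117 mm over their backs; the gripper's body (75 mm by 190 mm) begins 51 mm behind the grasp point.
Start: joints at [-1.334, 0.469, -0.049, 1.532, 0.024, 1.141, -0.082], TCP at [177.267, 651.329, 189.873] pointing down, gripper open.
Joint ranges: [-2.59, 2.59], [-0.33, 1.99], [-1.39, 1.29], [0.1, 2.45], [-1.04, 4.18], [0.21, 1.99], [-2.66, 2.66]. Speed limits (rad/s): [2.57, 2.57, 3.14, 3.14, 3.14, 3.14, 3.14].

### API

Orientations are given as a unit quaternion [w, x, y, z].
In Python, from bench import * gives the robot as it stands.
- The arm moves only by the tool move_arm, never from a script. Its arguments are lists of equal length, an entry for each row: "slide": the shift along the world's x, y, z in cm, a list of three; "yaw": the turn about the world's z in degrees. In form: {"slide": [[dx, dy, dz], ...], "yaw": [yaw, ...]}. A call has 1 to 20 rows; each row is the pose to reach, as a shift and turn from the pose commanded when the call began; what a row does not reach only later rows make up. A row lasts 1/10 s, in which the tool goes at most 50 mm and 8.59 degrees, less where a joint would pass 70% of its speed; a pose out of reach is approached as far as the arm can. A call with a gripper value outside its range is refused whole. "fingers" is the gripper command: -1 is fully open, 1 is shut, values between are in proportion, set as the call begins (left out, the last holds). The fingers move at their own pace and stop on an object; the grip force is fixed at half the most. Time passes only in rows, so rows that repeat a pose let the fingers close. It gives the time, the measured TCP pose, the force, the opening and the grip force at its end, in the units of the state.
- sense(): the state, without advancing time (a new reading comes with each control period).
- camera(name): name is "scene" or "top" or "wrist"; returns the picture (480x640x3 uint8, red, green, blue); there is no depth.
- camera_info(name): a dict with "mtx" (3x3 intrinsics, pixels), "R" (3x3) and "t" (3): a world point X has camera coordinates R X + t; the wrist camera has in their place "hand_eye" (4x4, takes a point from camera to tool coordinates, whose origin is the TCP and whose axes are the flange's). Camera axes: x right, y down, z forward; pixel columns grow to the right and rows downward; lengths in mm; the calibration is good to about 2 mm. A picture is of the moment at which its call begins: read the wrist's pose just before it. camera_info takes no time and is no camera call.
- sign_off(): hands the job in; it is judged then, once.
The state is a dict: "time": time; "joint_pos": joint angles; "joint_vel": joint speeds; "effort": joint torques, N m; "ee_pos": TCP position; "ee_rot": TCP orientation; "force": force on the tool from outside, world axes, zero at the start; "moment": the same for the moment, N m; "width": finger opening in mm; "finger_force": force on a finger pad.
Only numpy, scipy, OpenCV 4.12 (cv2) and the standard library are available. Lean on these libraries where they do the work, as an engineer would, in place of code of your own. Each camera call takes 0.05 s, during which the arm holds its last target. There are 200 camera calls.

### The job

Push the counterweighted barrier of the small transfer lane up past its balance point so that it falls back and stays raised by itself, then push the grease tin along the lane, through the open barrier, until it rests against the end stop. Nothing is to be gripped or lifted: push the barrier by its cross bar and push the tin from behind, and leave the other things on the table where they are.

Things in the scene. Friction and masses are not known exactly. Their poses are not given: they have to be found in the camera images.
- lane: Fixed grey metal lane, two dark rails. Origin: table top (z = 0), mid-lane, under the barrier's boom. y runs along the lane to the end stop (robot's left), x across it, away from the robot. Deck 92 mm wide, 370 long (y -185 to +185), top 6 mm over the table; rails 60 mm apart inside, tops at z = 14; open at y = -185; end stop's top at z = 31. Yaw varies.
- stop_face (a point): Middle of the face of the end stop's bumper, at deck height: 170 mm along y from the lane's origin. The tin, when home, has its centre 27 mm short of this face.
- hinge (a point): The barrier's hinge axis, parallel to the lane's y: at x = 110 mm, y = 0, z = 65 mm in the lane's frame, between two steel cheeks 78 mm high, just beyond the lane from the robot. Fixed.
- barrier (a joint): Barrier angle, rad: 0 = lowered, boom level, blade under it closing the lane; 2.1 = raised, leaning back on its pad. Swings up and away from the robot in the lane's plane y = 0. Below the balance point (about 0.9 rad) its weight drops it to 0, beyond it carries it on to 2.1; no latch. About 1 kg; needs 2 to 4 N upward at the cross bar when low.
- push_bar (a point): Centre of the barrier's black cross bar: 14 mm thick, 110 mm long, parallel to the lane's y, at the boom's upturned free end. Circles the hinge at 204 mm radius; lowered it is 165 mm nearer the robot than the hinge and 120 mm above it (185 over the table), upright over the hinge 269 over the table. Free in front and above; a 12 mm rod holds it from below at its middle.
- tin: Round grease tin, 54 mm across and 24 mm high, about 80 g, standing upright on the deck between the rails on the open-end side of the barrier. Origin: centre of its underside.
- barrel_a: Loose white moulded housing, 25 x 28 x 24 mm, a bystander; origin under its centre.
- barrel_b: Loose white moulded housing like the other, a bystander.
- roll: Loose roll of white labels, 59 mm across, 30 mm high, a bystander; origin under its centre.
- glue: Loose slim glue bottle, 26 mm across, 106 mm high with its needle, standing behind the lane, a bystander.
- pen: Loose marker pen, 133 x 17 x 19 mm, lying in front of the lane, a bystander.
Not all that is in view belongs to the job. Leave any orange or yellow look-alike of the tin alone.

How it is judged:
By the outcome, as a careful person would: the job done as asked, in the order asked, and still so for the second after the job is handed in, with the robot touching nothing.
It also fails if it takes over 58 s, if anything falls off the work surface, if the arm or the gripper's body presses on something with over 40 N, if the wrist force passes 120 N, or if a joint passes its speed limit or range.

## Working session

There is one attempt and no reset: what is moved stays moved. The work goes in short steps, Python scripts to look and compute and a tool call to move; the robot and the scene stay as the last step left them, time stands still between calls to the robot, and variables do not carry over. Pictures are saved under pics/ and viewed, at most 10 in all, crops included, and the job is handed in when it is done.

Besides the shell and the picture viewer there is one more tool, called after "Emit:" in YAML: its name, and indented under it one key for each argument. move_arm: Moves the arm, as the interface text tells. Its arguments: {"type":"object","properties":{"slide":{"type":"array","items":{"type":"array","items":{"type":"number"}}},"yaw":{"type":"array","items":{"type":"number"}},"fingers":{"type":"number"}},"required":["slide","yaw"]}

```bash
mkdir -p pics
python3 - <<'E'
from bench import *
import cv2
s=sense();print(s['time'],s['ee_pos'],s['ee_rot'],s['width'])
for n in('scene','top'):
    cv2.imwrite(f'pics/{n}0.png',camera(n)[:,:,::-1]); i=camera_info(n); print(n,i)
E
```

```text
0.0 [177.14053755 650.66686147 188.7926582 ] [-7.72012132e-05  1.32473670e-01  9.91186039e-01 -9.78463911e-04] 87.26440017254049
scene {'mtx': array([[547.94741873,   0.        , 318.99887193],
       [  0.        , 547.94741873, 243.27414764],
       [  0.        ,   0.        ,   1.        ]]), 'R': array([[-0.82526387, -0.56457126,  0.01410071],
       [-0.37769741,  0.53319361, -0.75700016],
       [ 0.41986213, -0.63005069, -0.65326252]]), 't': array([509.51080152, 308.49889533, 827.76977764])}
top {'mtx': array([[469.78904485,   0.        , 315.31819767],
       [  0.        , 469.78904485, 246.44918591],
       [  0.        ,   0.        ,   1.        ]]), 'R': array([[-2.83169728e-02, -9.99590363e-01, -4.15392001e-03],
       [-9.88510381e-01,  2.86198650e-02, -1.48418765e-01],
       [ 1.48476852e-01, -9.65770762e-05, -9.88915879e-01]]), 't': array([  44.13983901,  601.1762337 , 1055.21595412])}
```

View pics/scene0.png

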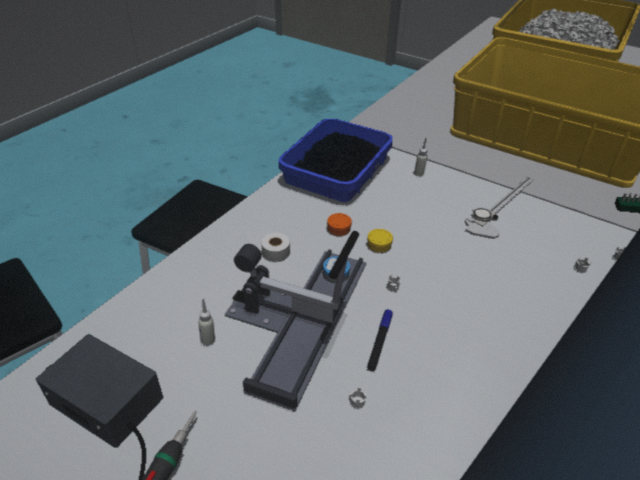

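View pics/top0.png

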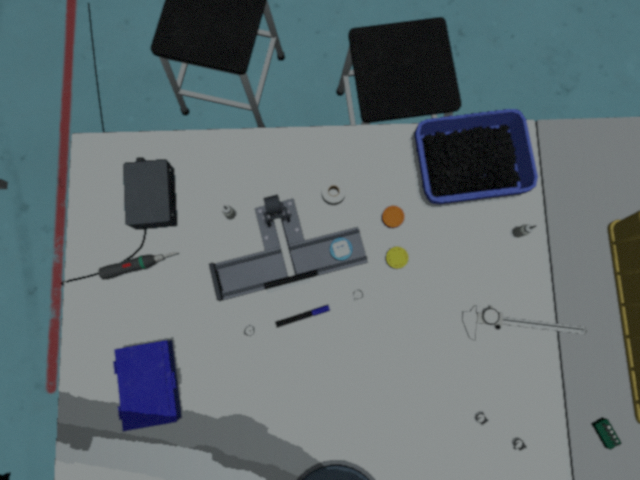

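Run:
```python
import cv2
a=cv2.imread('pics/top0.png')[170:320,195:395]
cv2.imwrite('pics/c1.png',cv2.resize(a,(800,600),interpolation=cv2.INTER_CUBIC))
```

```text
(no output)
```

View pics/c1.png

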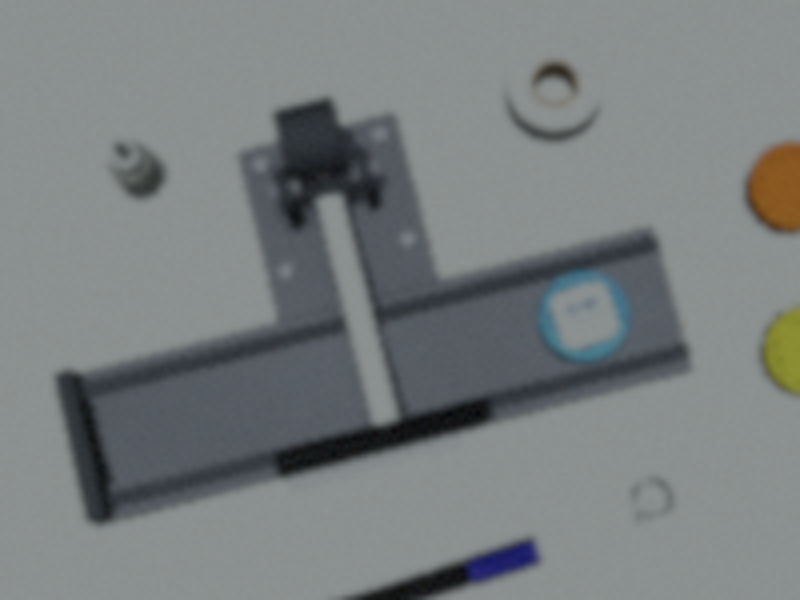

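The crop shows the lane with its open end's corners at (655,230)/(690,368), the stop at (58,375)–(105,520), tin at (585,315), and cross bar from (280,464) to (491,411) (crop px, ×4).

```bash
cat > h.py <<'E'
import numpy as np
from bench import *
def ray(n,u,v,z):
    i=camera_info(n);R,t=i['R'],i['t'];c=-R.T@t
    d=R.T@np.linalg.solve(i['mtx'],[u,v,1]);return c+d*(z-c[2])/d[2]
def lane(O,th,p):
    c,s=np.cos(th),np.sin(th);return np.array([O[0]+c*p[0]-s*p[1],O[1]+s*p[0]+c*p[1],p[2]])
def proj(n,X):
    i=camera_info(n);p=i['mtx']@(i['R']@X+i['t']);return p[:2]/p[2]
E
python3 - <<'E'
from h import *
from scipy.optimize import least_squares
C=lambda u,v:np.array([195+u/4,170+v/4])
obs=[((46,-185,6),C(655,230)),((-46,-185,6),C(690,368)),((-55,-55,185),C(491,411)),((-55,55,185),C(279,464))]
f=lambda q:np.concatenate([proj('top',lane(q[:2],q[2],p))-o for p,o in obs])
r=least_squares(f,[480,50,-.2],x_scale=[100,100,.1]);O,th=r.x[:2],r.x[2];print(r.x,r.fun)
for k,p in dict(openend=(0,-185,6),stop=(0,170,6),bar=(-55,0,185),hinge=(110,0,65),home=(0,143,6)).items():print(k,lane(O,th,p))
t=ray('top',*C(585,315),30);c,s=np.cos(th),np.sin(th);d=t[:2]-O;print('tin',t,'lane',c*d[0]+s*d[1],-s*d[0]+c*d[1])
for k,(u,v,z) in dict(pen=(535,550,15),pen0=(330,600,15),glue=(125,150,100),roll=(555,95,30),barrel=(652,498,20),orange=(792,187,25),yellow=(805,350,25)).items():print(k,ray('top',*C(u,v),z))
for p in [(46,-185,6),(-46,-185,6),(-55,-55,185),(-55,55,185),(0,170,31),(-46,185,6)]: print(p,proj('scene',lane(O,th,p)),(proj('top',lane(O,th,p))-[195,170])*4)
E
```

```text
[5.68832644e+02 9.02176894e+01 2.21491604e-01] [-0.11400483 -1.06471369  1.07506846  0.74371881 -0.4685288   0.00125532
 -0.33837999  0.2257337 ]
openend [609.47437486 -90.26291819   6.        ]
stop [531.48618824 256.06473411   6.        ]
bar [515.17624697  78.13501255 185.        ]
hinge [676.14543748 114.38304295  65.        ]
home [537.41768413 229.72432112   6.        ]
tin [597.14284954 -34.41143694  30.        ] lane 0.23945783462848524 -127.80387133572209
pen [460.13819684  -0.65151108  15.        ]
pen0 [434.41742461 120.76819169  15.        ]
glue [688.44367205 225.00890719 100.        ]
roll [731.75434207 -21.21394306  30.        ]
barrel [488.47827289 -70.4670631   20.        ]
orange [ 672.00622968 -161.95759026   25.        ]
yellow [ 573.10181227 -164.44746881   25.        ]
(46, -185, 6) [326.07443559 249.98391949] [654.54398067 225.74114525]
(-46, -185, 6) [367.89759548 261.40379099] [694.30027383 370.97487523]
(-55, -55, 185) [356.91755262 232.68661325] [489.12588482 411.00502127]
(-55, 55, 185) [333.78088579 275.23267128] [277.64648004 464.90293481]
(0, 170, 31) [272.83828808 382.46018001] [ 94.69706694 439.52226526]
(-46, 185, 6) [295.88269653 408.66197768] [ 95.62942982 523.68527765]
```

Emit:
move_arm:
  slide:
    - [4,-4,0]
    - [8,-8,0]
    - [11,-11.5,0]
    - [14,-15,0]
    - [17,-19,0]
    - [20,-23,0]
    - [22,-27,0]
    - [24,-31,0]
    - [25,-35,0]
    - [26,-39,0]
    - [26.5,-43,0]
    - [27,-47,0]
    - [27.5,-51,-0.5]
    - [28,-54,-1]
    - [28.3,-56.5,-1.5]
    - [28.3,-58.5,-1.8]
    - [28.3,-58.5,-1.8]
    - [28.3,-58.5,-1.8]
  yaw: [2,4,6,8,10,12,14,16,18,20,22,24,26,27.9,27.9,27.9,27.9,27.9]
  fingers: -0.38

```text
time: 1.9
ee_pos: [460.1, 66.7, 171.8]
ee_rot: [-0.0, -0.11, 0.994, 0.0]
force: [-0.1, 0.5, -0.3]
width: 60.4
finger_force: 0.0
```

Emit:
move_arm:
  slide:
    - [1,0.22,0]
    - [2,0.44,0]
    - [2.9,0.66,0]
    - [3.2,0.72,0]
    - [3.5,0.79,0]
    - [3.7,0.83,0]
    - [3.9,0.88,0]
    - [3.9,0.88,0]
  yaw: [0,0,0,0,0,0,0,0]

```text
time: 2.7
ee_pos: [499.3, 75.1, 171.9]
ee_rot: [-0.0, -0.11, 0.994, 0.0]
force: [0.3, 0.1, 0.1]
width: 60.3
finger_force: 0.0
```

Run:
```python
from h import *
import cv2
a=camera('scene')[150:360,200:480,::-1]
cv2.imwrite('pics/s1.png',cv2.resize(a,None,fx=2.8,fy=2.8,interpolation=cv2.INTER_CUBIC))
# arc table relative to phi0, TCP shift in cm
c,s=np.cos(.2215),np.sin(.2215);p0=np.arctan2(120,-165)
for a in np.arange(0,1.35,.1):
    dx=204*np.cos(p0-a)+165;dz=204*np.sin(p0-a)-120;print(round(a,2),np.round([dx*c/10,dx*s/10,dz/10],2))
```

```text
0.0 [ 0.  0. -0.]
0.1 [1.25 0.28 1.59]
0.2 [2.65 0.6  3.04]
0.3 [4.18 0.94 4.34]
0.4 [5.83 1.31 5.48]
0.5 [7.58 1.71 6.44]
0.6 [9.42 2.12 7.22]
0.7 [11.33  2.55  7.81]
0.8 [13.28  2.99  8.19]
0.9 [15.26  3.44  8.38]
1.0 [17.25  3.88  8.37]
1.1 [19.23  4.33  8.15]
1.2 [21.17  4.77  7.72]
1.3 [23.07  5.2   7.11]
```

View pics/s1.png

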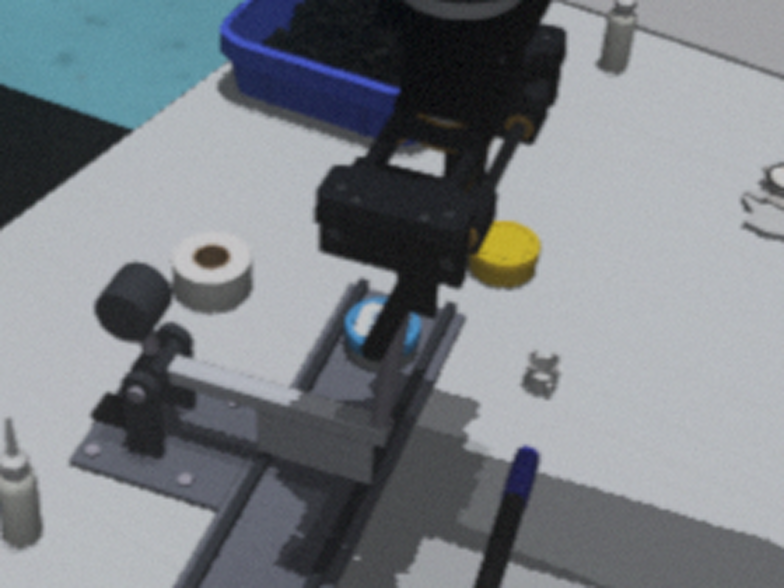

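The fingers stand in front of the bar, straddling the rod, with the barrier lowered. Next I follow the arc.

Emit:
move_arm:
  slide:
    - [0.4,0.09,0]
    - [0.7,0.16,0]
    - [1.1,0.25,0.4]
    - [1.7,0.38,1.1]
    - [2.3,0.52,1.8]
    - [3.0,0.67,2.5]
    - [3.7,0.83,3.1]
    - [4.5,1.0,3.8]
    - [5.2,1.2,4.4]
    - [6.1,1.37,5.0]
    - [6.9,1.55,5.5]
    - [7.7,1.73,6.0]
    - [8.6,1.94,6.4]
    - [8.6,1.94,6.4]
  yaw: [0,0,0,0,0,0,0,0,0,0,0,0,0,0]

```text
time: 4.15
ee_pos: [586.7, 94.9, 236.3]
ee_rot: [0.001, -0.11, 0.994, 0.0]
force: [-0.3, 0.4, -0.5]
width: 60.4
finger_force: 0.0
```

Run:
```python
from h import *
import cv2
a=camera('scene')[120:330,200:480,::-1]
cv2.imwrite('pics/s2.png',cv2.resize(a,None,fx=2.8,fy=2.8,interpolation=cv2.INTER_CUBIC))
```

```text
(no output)
```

View pics/s2.png

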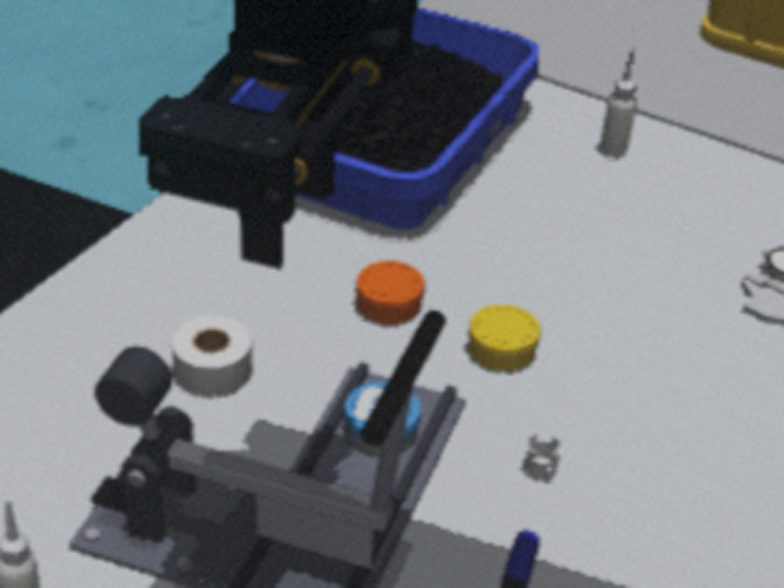

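The fingers passed over the bar without catching it, so the barrier is still lowered. I'll go back and come in lower, at z≈155.

Emit:
move_arm:
  slide:
    - [-4,-0.9,0]
    - [-8,-1.8,0]
    - [-11,-2.48,0]
    - [-13,-2.93,0]
    - [-13,-2.93,0]
    - [-13,-2.93,-3]
    - [-13,-2.93,-6]
    - [-13,-2.93,-8.1]
    - [-12,-2.7,-8.1]
    - [-10.5,-2.37,-8.1]
    - [-9.3,-2.1,-8.1]
    - [-8.8,-1.98,-8.1]
    - [-8.4,-1.89,-8.1]
    - [-8.0,-1.8,-8.1]
    - [-7.6,-1.71,-8.1]
    - [-7.6,-1.71,-8.1]
  yaw: [0,0,0,0,0,0,0,0,0,0,0,0,0,0,0,0]

```text
time: 5.8
ee_pos: [501.0, 75.6, 154.9]
ee_rot: [-0.009, -0.11, 0.994, -0.0]
force: [-20.2, -3.4, 19.2]
width: 60.6
finger_force: 13.0
```

Emit:
move_arm:
  slide:
    - [0,0,0.6]
    - [0.3,0.07,1.1]
    - [0.9,0.2,1.7]
    - [1.6,0.36,2.4]
    - [2.3,0.52,3.1]
  yaw: [0,0,0,0,0]

```text
time: 6.3
ee_pos: [527.6, 81.7, 185.9]
ee_rot: [-0.005, -0.11, 0.994, -0.0]
force: [-10.6, -2.4, 6.4]
width: 60.4
finger_force: 6.4
```

Emit:
move_arm:
  slide:
    - [0.75,0.17,0.7]
    - [1.5,0.34,1.3]
    - [2.35,0.53,1.9]
    - [3.2,0.72,2.5]
    - [4.0,0.9,3.0]
    - [4.9,1.1,3.4]
    - [5.8,1.3,3.8]
    - [6.8,1.53,4.2]
  yaw: [0,0,0,0,0,0,0,0]

```text
time: 7.1
ee_pos: [599.9, 98.3, 230.3]
ee_rot: [-0.0, -0.11, 0.994, 0.001]
force: [-3.8, 0.7, 8.1]
width: 60.1
finger_force: 4.8
```

Run:
```python
from h import *
import cv2
a=camera('scene')[120:330,200:480,::-1]
cv2.imwrite('pics/s3.png',cv2.resize(a,None,fx=2.8,fy=2.8,interpolation=cv2.INTER_CUBIC))
s=sense();print(s['ee_pos'],s['force'])
```

```text
[602.35841258  98.82592737 231.16305715] [-2.91196185  0.93773905  9.50675259]
```

View pics/s3.png

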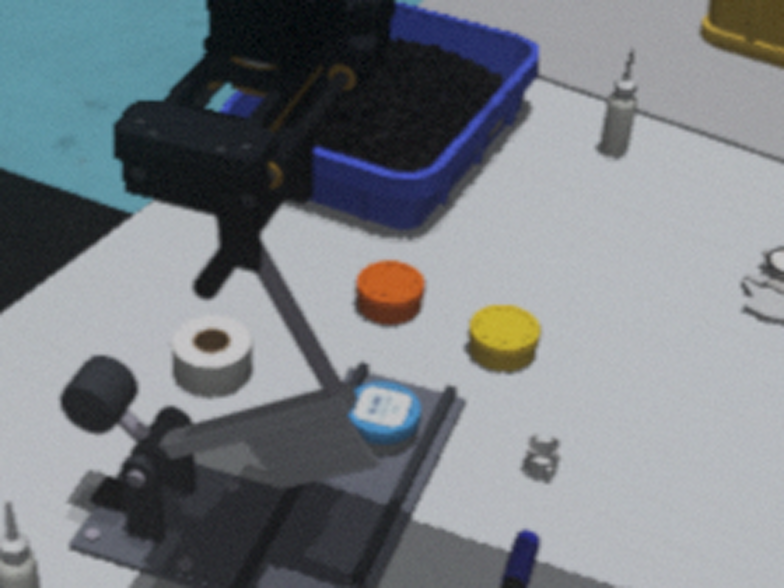

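The barrier is about 0.6 rad up, with the bar firmly against the fingers. Continuing.

Emit:
move_arm:
  slide:
    - [1.0,0.22,0.3]
    - [1.9,0.43,0.55]
    - [2.9,0.65,0.8]
    - [3.9,0.88,0.95]
    - [4.9,1.1,1.05]
    - [5.8,1.31,1.1]
    - [6.8,1.53,1.1]
    - [7.8,1.76,1.1]
    - [8.8,1.98,1.0]
    - [9.6,2.16,0.9]
    - [9.6,2.16,0.9]
    - [7,1.58,0.9]
    - [7,1.58,0.9]
    - [7,1.58,0.9]
    - [7,1.58,0.9]
    - [7,1.58,0.9]
  yaw: [0,0,0,0,0,0,0,0,0,0,0,0,0,0,0,0]

```text
time: 8.75
ee_pos: [670.7, 113.9, 236.7]
ee_rot: [0.0, -0.11, 0.994, 0.0]
force: [-0.9, 0.1, 0.2]
width: 60.0
finger_force: 0.0
```

Run:
```python
from h import *
import cv2
a=camera('scene')[120:330,130:410,::-1]
cv2.imwrite('pics/s4.png',cv2.resize(a,None,fx=2.8,fy=2.8,interpolation=cv2.INTER_CUBIC))
s=sense();print(s['ee_pos'],s['force'])
```

```text
[670.67122569 113.87812464 236.66387748] [ 0.22287997 -0.31382202  0.38944684]
```

View pics/s4.png

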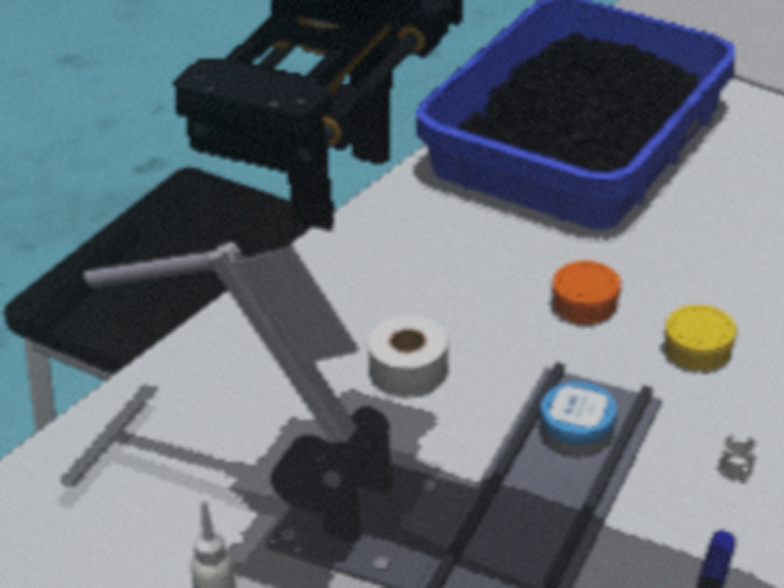

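The barrier is leaning back, raised, and the lane is open, with the tin still near the open end. Next I shut the fingers and go behind the tin.

Emit:
move_arm:
  slide:
    - [-1.5,-4,0]
    - [-3,-8.5,0]
    - [-4.5,-13,0]
    - [-5.5,-17,0]
    - [-6.2,-20.1,0]
    - [-6.2,-20.1,0]
    - [-6.2,-20.1,-3.5]
    - [-6.2,-20.1,-7]
    - [-6.2,-20.1,-10.5]
    - [-6.2,-20.1,-14]
    - [-6.2,-20.1,-17]
    - [-6.2,-20.1,-17]
  yaw: [0,0,0,0,0,0,0,0,0,0,0,0]
  fingers: 1

```text
time: 10.0
ee_pos: [605.2, -85.6, 62.5]
ee_rot: [-0.004, -0.111, 0.994, 0.001]
force: [-0.2, -0.4, -0.8]
width: 0.2
finger_force: 0.0
```

Run:
```python
from h import *
import cv2
s=sense();print(s['ee_pos'],s['force'],s['width'])
a=camera('scene')[150:360,200:480,::-1]
cv2.imwrite('pics/s5.png',cv2.resize(a,None,fx=2.8,fy=2.8,interpolation=cv2.INTER_CUBIC))
```

```text
[605.15063962 -85.63142627  62.45378455] [-0.21362046 -0.38854501 -0.81901593] 0.24536872010260627
```

View pics/s5.png

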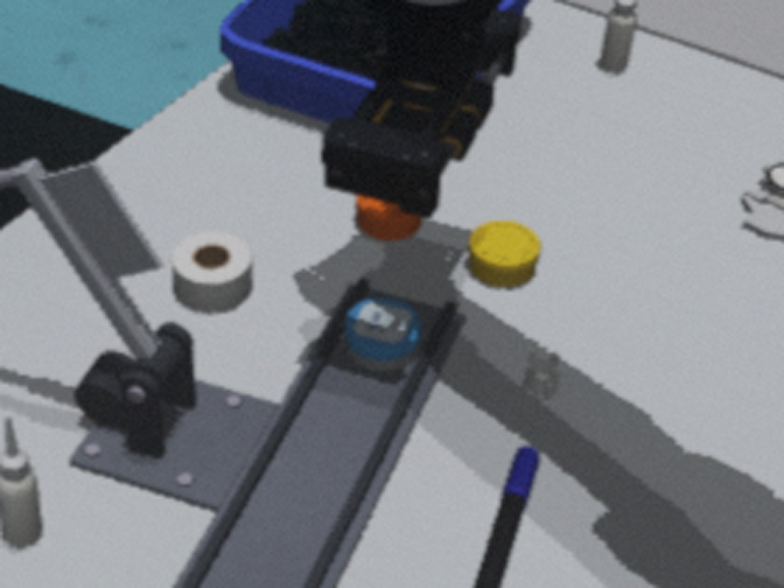

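The barrier is still raised, and the gripper is above and behind the tin. The tin sits between the rails at (383,328). Descending now.

Emit:
move_arm:
  slide:
    - [0.35,-0.15,0]
    - [0.35,-0.15,-1.5]
    - [0.35,-0.15,-3]
    - [0.35,-0.15,-4]
    - [0.35,-0.15,-4.6]
    - [0.35,-0.15,-4.8]
    - [0.35,-0.15,-4.8]
  yaw: [0,0,0,0,0,0,0]

```text
time: 10.75
ee_pos: [611.6, -88.8, 18.5]
ee_rot: [-0.0, -0.11, 0.994, 0.0]
force: [-0.6, -0.3, 0.5]
width: 0.4
finger_force: 0.0
```

Emit:
move_arm:
  slide:
    - [-0.3,0.2,-0.4]
    - [-0.45,0.95,-0.4]
    - [-0.65,1.8,-0.4]
    - [-0.85,2.75,-0.4]
    - [-1.1,3.85,-0.4]
    - [-1.35,4.95,-0.4]
    - [-1.6,6.05,-0.4]
    - [-1.85,7.2,-0.4]
    - [-2.1,8.3,-0.4]
    - [-2.35,9.4,-0.4]
    - [-2.6,10.5,-0.4]
    - [-2.85,11.65,-0.4]
    - [-3.1,12.75,-0.4]
    - [-3.35,13.85,-0.4]
    - [-3.6,15,-0.4]
    - [-3.85,16.1,-0.4]
    - [-4.1,17.2,-0.4]
    - [-4.35,18.2,-0.4]
    - [-4.55,19.1,-0.4]
    - [-4.7,19.8,-0.4]
  yaw: [0,0,0,0,0,0,0,0,0,0,0,0,0,0,0,0,0,0,0,0]

```text
time: 12.75
ee_pos: [564.6, 110.2, 14.9]
ee_rot: [-0.0, -0.111, 0.994, 0.0]
force: [-0.9, 0.8, -0.3]
width: 0.4
finger_force: 0.0
```

Emit:
move_arm:
  slide:
    - [-0.22,0.98,0]
    - [-0.44,1.95,0]
    - [-0.66,2.93,0]
    - [-0.88,3.9,0]
    - [-1.1,4.88,0]
    - [-1.3,5.75,0]
    - [-1.45,6.45,0]
    - [-1.58,7.0,0]
    - [-1.67,7.4,0]
    - [-1.74,7.7,0]
    - [-1.8,8.0,0]
    - [-1.8,8.0,0]
  yaw: [0,0,0,0,0,0,0,0,0,0,0,0]

```text
time: 13.95
ee_pos: [546.7, 189.6, 14.9]
ee_rot: [-0.0, -0.111, 0.994, 0.0]
force: [-0.7, 0.2, -0.4]
width: 0.3
finger_force: 0.0
```

Run:
```python
from h import *
import cv2
s=sense();print(s['ee_pos'],s['force'])
a=camera('scene')[270:420,200:400,::-1]
cv2.imwrite('pics/s6.png',cv2.resize(a,None,fx=4,fy=4,interpolation=cv2.INTER_CUBIC))
```

```text
[546.69231858 189.5766441   14.85881256] [-0.72666222  0.21482141 -0.39371585]
```

View pics/s6.png

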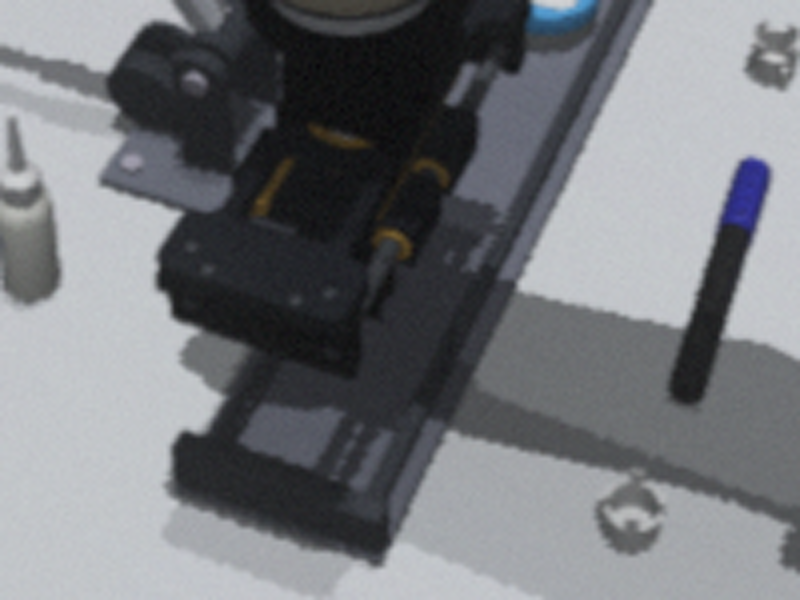

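The tin is not in front of the fingers. It's still back in the lane, at crop (555,10). I'll check its position.

Run:
```python
from h import *
import cv2
O=np.array([568.83,90.22]);c,s=np.cos(.2215),np.sin(.2215)
for n in('scene','top'):
    im=camera(n);h=cv2.cvtColor(im,cv2.COLOR_RGB2HSV)
    b=dict(scene=(300,240,400,300),top=(240,200,380,300))[n];x0,y0,x1,y1=b
    m=cv2.inRange(h[y0:y1,x0:x1],(92,80,50),(112,255,255));v,u=np.nonzero(m)
    print(n,len(u),u.min()+x0,u.max()+x0,v.min()+y0,v.max()+y0)
    if len(u):
        d=ray(n,(u.min()+u.max())/2+x0,(v.min()+v.max())/2+y0,30)[:2]-O;print('tin lane',c*d[0]+s*d[1],-s*d[0]+c*d[1])
    print('tcp px',proj(n,sense()['ee_pos']))
t=camera('top');cv2.imwrite('pics/t2.png',cv2.resize(t[170:320,195:395,::-1],None,fx=4,fy=4,interpolation=cv2.INTER_CUBIC))
```

```text
scene 221 324 350 256 278
tin lane -1.2455029984335901 -120.71305112684894
tcp px [290.52328147 356.25720605]
top 188 240 352 237 268
tin lane 18.126241015960026 -21.64758130213268
tcp px [248.21799074 273.17003648]
```

View pics/t2.png

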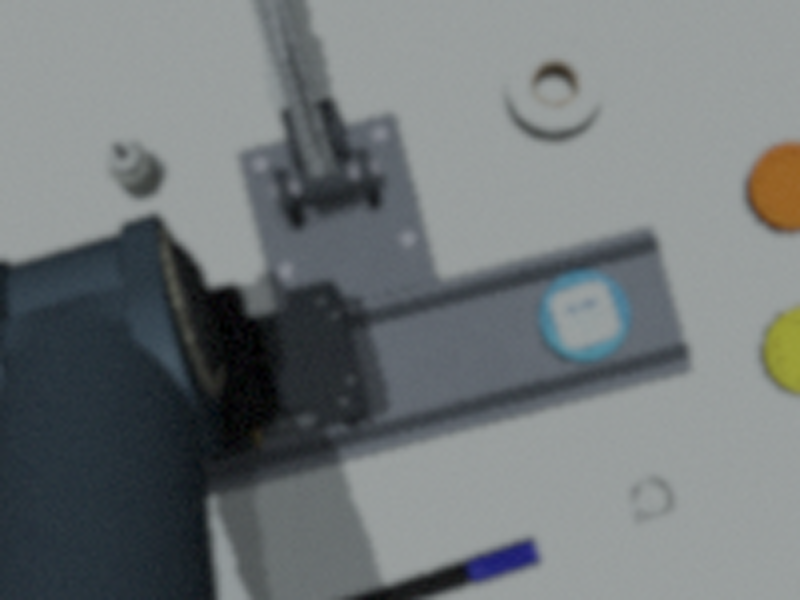

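Run:
```python
from h import *
c,s=np.cos(.2215),np.sin(.2215)
T=np.array([670.7,113.9,236.7])
for dz in(0,10,20,30):
  print(dz,[((proj('scene',T+np.array([-s*y,c*y,dz]))-[130,120])*2.8).round() for y in(-45,-30,30,45)])
T=np.array([546.7,189.6,14.9])
for dz in(0,15,30,70):
  print(dz,[((proj('scene',T+np.array([-s*y,c*y,dz]))-[200,270])*4).round() for y in(-95,-15,15,95)])
print(camera_info('wrist')['hand_eye'])
```

```text
0 [array([381., 194.]), array([370., 207.]), array([323., 265.]), array([310., 280.])]
10 [array([380., 180.]), array([369., 193.]), array([321., 251.]), array([309., 266.])]
20 [array([379., 166.]), array([368., 179.]), array([320., 236.]), array([307., 251.])]
30 [array([379., 151.]), array([367., 165.]), array([319., 221.]), array([306., 237.])]
0 [array([447., 189.]), array([376., 320.]), array([347., 373.]), array([263., 527.])]
15 [array([447., 167.]), array([375., 298.]), array([346., 351.]), array([261., 505.])]
30 [array([447., 144.]), array([375., 275.]), array([345., 328.]), array([259., 483.])]
70 [array([447.,  81.]), array([373., 212.]), array([343., 265.]), array([254., 420.])]
[[-1.46428148e-03 -9.63611051e-01 -2.67304317e-01  7.27776551e+01]
 [ 9.99998674e-01 -1.22046756e-03 -1.07825982e-03 -2.29062669e-01]
 [ 7.12786833e-04 -2.67305542e-01  9.63611560e-01 -1.94507527e+02]
 [ 0.00000000e+00  0.00000000e+00  0.00000000e+00  1.00000000e+00]]
```

The tin hasn't moved. In the pictures the real fingertips sit about 2–3 cm above the reported TCP, so they passed over the tin, and that also explains the bar miss. I'll find the deck by touch here.

Emit:
move_arm:
  slide:
    - [0,0,-0.3]
    - [0,0,-0.6]
    - [0,0,-0.9]
    - [0,0,-0.9]
  yaw: [0,0,0,0]

```text
time: 14.55
ee_pos: [546.3, 189.0, 5.2]
ee_rot: [-0.001, -0.11, 0.994, -0.0]
force: [0.5, -0.5, -0.8]
width: 0.4
finger_force: 0.0
```

No contact at a reported z of 5, which is already below the deck top at 6, so there is an offset. Continuing.

Emit:
move_arm:
  slide:
    - [0,0,-0.3]
    - [0,0,-0.6]
    - [0,0,-0.8]
    - [0,0,-0.8]
  yaw: [0,0,0,0]

```text
time: 14.95
ee_pos: [546.5, 189.1, -2.5]
ee_rot: [-0.0, -0.11, 0.994, -0.0]
force: [-0.6, 0.4, 0.0]
width: 0.5
finger_force: 0.0
```

Emit:
move_arm:
  slide:
    - [0,0,-0.2]
    - [0,0,-0.4]
    - [0,0,-0.6]
    - [0,0,-0.6]
  yaw: [0,0,0,0]

```text
time: 15.35
ee_pos: [546.5, 189.1, -8.5]
ee_rot: [-0.0, -0.11, 0.994, -0.0]
force: [0.4, -0.3, -0.2]
width: 0.3
finger_force: 0.0
```

Emit:
move_arm:
  slide:
    - [0,0,-0.2]
    - [0,0,-0.4]
    - [0,0,-0.6]
    - [0,0,-0.6]
  yaw: [0,0,0,0]

```text
time: 15.75
ee_pos: [546.5, 189.1, -14.5]
ee_rot: [-0.0, -0.11, 0.994, -0.0]
force: [0.2, 1.0, 0.4]
width: 0.7
finger_force: 0.0
```

Emit:
move_arm:
  slide:
    - [0,0,-0.2]
    - [0,0,-0.4]
    - [0,0,-0.4]
  yaw: [0,0,0]

```text
time: 16.05
ee_pos: [546.5, 189.1, -18.4]
ee_rot: [-0.0, -0.11, 0.994, -0.0]
force: [-1.0, 0.3, -0.1]
width: 0.2
finger_force: 0.0
```

Emit:
move_arm:
  slide:
    - [0,0,4]
    - [0,0,8]
    - [0.9,-4,8]
    - [1.85,-8.2,8]
    - [2.8,-12.4,8]
    - [3.7,-16.6,8]
    - [4.7,-20.8,8]
    - [5.6,-24.8,8]
    - [6.35,-28.2,8]
    - [6.35,-28.2,8]
    - [6.35,-28.2,8]
    - [6.35,-28.2,5]
    - [6.35,-28.2,2.5]
    - [6.35,-28.2,1]
    - [6.35,-28.2,0.1]
    - [6.35,-28.2,0.1]
    - [6.35,-28.2,0.1]
  yaw: [0,0,0,0,0,0,0,0,0,0,0,0,0,0,0,0,0]

```text
time: 17.75
ee_pos: [611.0, -92.5, -16.4]
ee_rot: [0.001, -0.111, 0.994, -0.0]
force: [0.6, 0.2, 0.0]
width: 0.5
finger_force: 0.0
```

Emit:
move_arm:
  slide:
    - [-0.15,0.8,0]
    - [-0.4,1.6,0]
    - [-0.6,2.4,0]
    - [-0.75,3,0]
    - [-0.95,3.9,0]
    - [-1.2,4.9,0]
    - [-1.4,5.9,0]
    - [-1.65,6.85,0]
    - [-1.85,7.8,0]
    - [-2.05,8.8,0]
    - [-2.25,9.75,0]
  yaw: [0,0,0,0,0,0,0,0,0,0,0]

```text
time: 18.85
ee_pos: [587.2, 5.7, -17.3]
ee_rot: [-0.0, -0.11, 0.994, 0.0]
force: [-0.4, -1.5, 0.3]
width: 0.4
finger_force: 0.4
```

```bash
cat >> h.py <<'E'
import cv2
O=np.array([568.83,90.22])
def tin():
    c,s=np.cos(.2215),np.sin(.2215)
    for n,(x0,y0,x1,y1) in dict(scene=(240,240,375,410),top=(215,225,380,300)).items():
        h=cv2.cvtColor(camera(n),cv2.COLOR_RGB2HSV)[y0:y1,x0:x1]
        k,_,st,ce=cv2.connectedComponentsWithStats(cv2.inRange(h,(94,120,50),(108,255,255)))
        for i in range(1,k):
            if st[i,4]>12:
                d=ray(n,st[i,0]+(st[i,2]-1)/2+x0,st[i,1]+(st[i,3]-1)/2+y0,30)[:2]-O
                print(n,st[i],'lane',(c*d[0]+s*d[1]).round(1),(-s*d[0]+c*d[1]).round(1))
    d=np.array(sense()['ee_pos'])[:2]-O;print('tcp lane',c*d[0]+s*d[1],-s*d[0]+c*d[1])
E
python3 -c "
from h import *
tin()"
```

```text
scene [ 67  46  28  18 183] lane 1.3 -39.0
top [83 25  4  8 21] lane 13.8 -29.1
tcp lane -0.309720090706179 -84.95172488142676
```

The tin is being pushed, with its centre about 44 mm ahead of the TCP.

Emit:
move_arm:
  slide:
    - [-0.22,0.98,0]
    - [-0.44,1.95,0]
    - [-0.66,2.93,0]
    - [-0.88,3.9,0]
    - [-1.1,4.88,0]
    - [-1.32,5.85,0]
    - [-1.54,6.83,0]
    - [-1.76,7.8,0]
    - [-1.98,8.78,0]
    - [-2.2,9.76,0]
    - [-2.42,10.73,0]
    - [-2.64,11.7,0]
    - [-2.86,12.7,0]
    - [-3.08,13.65,0]
    - [-3.28,14.55,0]
    - [-3.45,15.3,0]
    - [-3.58,15.9,0]
    - [-3.7,16.4,0]
    - [-3.78,16.8,0]
    - [-3.85,17.1,0]
  yaw: [0,0,0,0,0,0,0,0,0,0,0,0,0,0,0,0,0,0,0,0]

```text
time: 20.95
ee_pos: [549.2, 175.9, -17.2]
ee_rot: [-0.0, -0.11, 0.994, 0.0]
force: [-0.1, -1.3, 0.1]
width: 0.5
finger_force: 0.4
```

```bash
python3 -c "
from h import *
tin()"
```

```text
scene [ 26 115  33  22 216] lane 0.5 134.0
tcp lane -0.11674844746434587 88.33473858315577
```

Emit:
move_arm:
  slide:
    - [-0.07,0.3,0]
    - [-0.11,0.5,0]
    - [-0.16,0.7,0]
    - [-0.19,0.85,0]
    - [-0.22,1.0,0]
    - [-0.24,1.1,0]
    - [-0.24,1.1,0]
  yaw: [0,0,0,0,0,0,0]

```text
time: 21.75
ee_pos: [546.9, 186.9, -17.1]
ee_rot: [0.0, -0.11, 0.994, 0.0]
force: [-0.9, -0.6, 0.1]
width: 0.7
finger_force: 0.1
```

Emit:
move_arm:
  slide:
    - [-0.02,0.1,0]
    - [-0.04,0.2,0]
    - [-0.07,0.3,0]
    - [-0.09,0.4,0]
    - [-0.09,0.4,0]
  yaw: [0,0,0,0,0]

```text
time: 22.25
ee_pos: [545.9, 191.0, -17.1]
ee_rot: [-0.0, -0.11, 0.994, 0.0]
force: [0.3, -0.9, 0.4]
width: 0.2
finger_force: 0.1
```

```bash
python3 -c "
from h import *
tin();print(sense()['force'])"
```

```text
scene [ 22 122  33  22 221] lane 0.8 149.0
tcp lane -0.22282000767219046 103.36067619012793
[ 0.38467815 -0.18175912 -0.67441582]
```

Emit:
move_arm:
  slide:
    - [-0.02,0.1,0]
    - [-0.04,0.2,0]
    - [-0.07,0.3,0]
    - [-0.09,0.4,0]
    - [-0.09,0.4,0]
  yaw: [0,0,0,0,0]

```text
time: 22.85
ee_pos: [545.0, 195.1, -17.1]
ee_rot: [-0.0, -0.111, 0.994, 0.0]
force: [-1.2, 1.0, 0.1]
width: 0.4
finger_force: 0.0
```

```bash
python3 -c "
from h import *
tin();print(sense()['force'])"
```

```text
scene [ 21 124  33  22 229] lane 0.6 153.1
tcp lane -0.20593662594134088 107.49587064705153
[-0.85494832 -0.64334738 -0.59920753]
```

Emit:
move_arm:
  slide:
    - [-0.02,0.1,0]
    - [-0.04,0.2,0]
    - [-0.04,0.2,0]
    - [-0.04,0.2,0]
  yaw: [0,0,0,0]

```text
time: 23.35
ee_pos: [544.6, 196.9, -17.1]
ee_rot: [-0.0, -0.11, 0.994, 0.0]
force: [0.5, -0.5, 0.4]
width: 0.4
finger_force: 0.0
```

```bash
python3 -c "
from h import *
tin();print(sense()['force'])"
```

```text
scene [ 21 124  32  23 218] lane 1.0 154.3
tcp lane -0.16389745174306114 109.38170222842345
[ 0.71683461  0.20706009 -0.12567033]
```

Emit:
move_arm:
  slide:
    - [-0.04,0.2,0]
    - [-0.09,0.4,0]
    - [-0.09,0.4,0]
    - [-0.09,0.4,0]
  yaw: [0,0,0,0]

```text
time: 23.85
ee_pos: [544.0, 199.9, -17.1]
ee_rot: [0.0, -0.11, 0.994, -0.0]
force: [1.0, -3.8, 0.9]
width: 0.8
finger_force: 1.6
```

```bash
python3 -c "
from h import *
tin();print(sense()['force'])"
```

```text
scene [ 20 126  33  22 200] lane 0.5 157.2
tcp lane -0.21066957230038597 112.48262383326832
[ 1.14918021 -3.74472337 -0.44738576]
```

Emit:
move_arm:
  slide:
    - [-0.04,0.2,0]
    - [-0.06,0.3,0]
    - [-0.06,0.3,0]
  yaw: [0,0,0]

```text
time: 24.25
ee_pos: [543.9, 200.0, -17.1]
ee_rot: [-0.0, -0.109, 0.994, -0.002]
force: [1.8, -8.7, 2.1]
width: 0.4
finger_force: 4.4
```

Firm contact: the tin is against the stop. Backing off and rising.

Emit:
move_arm:
  slide:
    - [0.04,-0.2,0]
    - [0.1,-0.4,0]
    - [0.2,-0.8,0]
    - [0.5,-2,0]
    - [0.9,-4,0]
    - [0.9,-4,0]
    - [0.9,-4,4]
    - [0.9,-4,8]
    - [0.9,-4,12]
    - [0.9,-4,16]
    - [0.9,-4,20]
    - [-2,-7,24]
    - [-5,-9,27]
    - [-8,-11,28]
    - [-10,-13,28]
    - [-10,-13,28]
    - [-10,-13,28]
  yaw: [0,0,0,0,0,0,0,0,0,0,0,0,0,0,0,0,0]

```text
time: 25.95
ee_pos: [443.1, 74.3, 263.3]
ee_rot: [0.001, -0.11, 0.994, 0.001]
force: [-0.4, 0.3, 0.8]
width: 0.8
finger_force: 0.0
```

```bash
python3 -c "
from h import *
tin();s=sense();print(s['time'],s['ee_pos'],s['force'])
a=cv2.imread('pics/t2.png');b=camera('top')[:,:,::-1]
# bystanders: compare with first pictures
for n in('top','scene'):
    d=cv2.absdiff(cv2.imread(f'pics/{n}0.png'),camera(n)[:,:,::-1].copy()).max(2)
    for nm,X in dict(pen=(447,60,10),glue=(688,225,50),roll=(732,-21,15),barrel=(488,-70,10),orange=(672,-162,20),yellow=(573,-164,20),barpost=(720,124,150)).items():
        u,v=proj(n,np.array(X)).astype(int);print(n,nm,d[v-8:v+9,u-8:u+9].mean().round(1),end='; ')
"
```

```text
scene [ 20 118  33  30 343] lane 3.8 150.2
top [ 2 47  2  9 17] lane 9.7 170.9
top [23 46  2 10 16] lane -1.4 122.7
tcp lane -125.5957556037832 12.476626367626551
26.05 [443.56164314  74.79927363 262.79189998] [-0.19167573 -0.10261521  0.06380537]
top pen 62.7; top glue 10.2; top roll 10.5; top barrel 11.4; top orange 10.6; top yellow 11.1; top barpost 33.1; scene pen 45.3; scene glue 21.5; scene roll 17.9; scene barrel 19.0; scene orange 22.0; scene yellow 21.9; scene barpost 73.3;
```

```bash
python3 -c "
from bench import *
print(sign_off())"
```

```text
the job is handed in; nothing more can be done
None
```

I signed off at about 26 s of robot time: the barrier is raised and leaning back by itself, the tin was pushed through until it met firm resistance at the end stop, and nothing else appears to have moved, though the arm hid the pen from my last check.

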